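Air the slicer's blade plates and lock the blade safe again

TASK

The slicer's blade plates were locked away wet. Slide back the safety catch of the wooden blade safe, swing its guard bail open towards the front, draw every blade plate up out of its slot and stand it in the wire drying rack, one plate to a slot, upright and fully down; then swing the guard back up over the empty block and slide the catch home again. Leave the other things on the table where they stand.

Things in the scene. Friction and masses are not known exactly. Their poses are not given: they have to be found in the camera images.
- safe: Blade safe, fixed on the table: a light wooden block 110 (x) x 148 (y) mm, 62 mm high, with three slots, a steel guard bail over it and a catch on a wooden bracket at its -y end. Origin on the table between block and bracket, z up; the block's centre is at y = +35 mm. Its front is -x. The bracket covers x -34..+6, y -126..-56 mm and is 86 mm high.
- safe_slot0 (a point): Floor centre of slot 0 of the safe (10 mm above the table; x along the slot, y across it). Slots are 9 mm wide, 84 mm long, 52 mm deep, open at the top, 46 mm apart in y.
- safe_slot1 (a point): Floor centre of slot 1 of the safe (10 mm above the table; x along the slot, y across it). Slots are 9 mm wide, 84 mm long, 52 mm deep, open at the top, 46 mm apart in y.
- safe_slot2 (a point): Floor centre of slot 2 of the safe (10 mm above the table; x along the slot, y across it). Slots are 9 mm wide, 84 mm long, 52 mm deep, open at the top, 46 mm apart in y.
- guard_bar (a point): Centre of the guard's grip bar (moves with it). The guard is a steel U: round cross bar 14 mm thick (17 mm at the black sleeve, middle 80 mm), 170 mm long along the safe's y, 122 mm from the hinge axis; side arms at its ends. Closed, the bar is 167 mm above the table, its underside 34 mm above the plates' tops.
- guard_hinge (a point): Point on the guard's hinge axis, under the bar, 45 mm above the table; the axis is the safe's y axis. Fixed to the safe.
- guard (a joint): Guard angle, rad: 0 upright (closed), growing as the bar swings forward and down to the safe's -x side, stop at 1.0. Bar = hinge + 122 mm x (-sin, 0, cos) in the safe's frame. Stiff: about 1.2 N at the bar moves it, stays where left. With the catch home its bolt blocks the guard (under 0.12 rad); the bolt must also be back before the guard can close.
- catch (a joint): Catch travel, m: 0 home (locked), growing to 0.030 as it slides outward along the safe's -y; free of the guard from about 0.018. Stays where it is left; 2 to 3 N move it.
- catch_knob (a point): Top centre of the catch's black knob, 20 (x) x 22 (y) mm and 36 mm tall, standing up from the steel bolt; top 139 mm above the table when built. Moves with the catch.
- plate_a: Blade plate: steel sheet 70 wide (x) x 5 thick (y) mm, with a black moulded rim 74 x 12 mm, 24 mm tall, along its top edge; 115 mm tall in all, 80 to 170 g. Origin at the centre of its bottom edge, z up to the rim. Stands in a slot of the safe at the start, its lower 52 mm inside the block. None if this plate is absent.
- plate_b: Blade plate: steel sheet 70 wide (x) x 5 thick (y) mm, with a black moulded rim 74 x 12 mm, 24 mm tall, along its top edge; 115 mm tall in all, 80 to 170 g. Origin at the centre of its bottom edge, z up to the rim. Stands in a slot of the safe at the start, its lower 52 mm inside the block. None if this plate is absent.
- plate_c: Blade plate: steel sheet 70 wide (x) x 5 thick (y) mm, with a black moulded rim 74 x 12 mm, 24 mm tall, along its top edge; 115 mm tall in all, 80 to 170 g. Origin at the centre of its bottom edge, z up to the rim. Stands in a slot of the safe at the start, its lower 52 mm inside the block. None if this plate is absent.
- rack: Drying rack, loose on the table, 0.9 kg: aluminium tray 124 (x) x 180 (y) mm with low lips, and three slots across y, each between two steel wire hoops (6 mm wire, 88 mm long in x, tops 65 mm above the table, 12 mm clear between them). Origin on the table under its centre, z up.
- rack_slot0 (a point): Floor centre of slot 0 of the drying rack, 10 mm above the table; x along the slot, y across it. Slots are 56 mm apart in y; the 38 mm gaps between the hoops of neighbouring slots are not slots.
- rack_slot1 (a point): Floor centre of slot 1 of the drying rack, 10 mm above the table; x along the slot, y across it. Slots are 56 mm apart in y; the 38 mm gaps between the hoops of neighbouring slots are not slots.
- rack_slot2 (a point): Floor centre of slot 2 of the drying rack, 10 mm above the table; x along the slot, y across it. Slots are 56 mm apart in y; the 38 mm gaps between the hoops of neighbouring slots are not slots.
- moka: Bystander: moka pot, 174 mm tall, at the back. Origin under it.
- tea_box: Bystander: tea carton 145 x 69 x 67 mm lying between safe and rack.
- oil_bottle: Bystander: dark oil bottle, 60 mm across, 272 mm tall, back left corner.
- pasta: Bystander: pasta jar, 89 mm across, 137 mm tall, back right corner.
- mug: Bystander: mug with handle, 104 mm tall, front left.
- apple: Bystander: apple, 70 mm, front right.
- spoon: Bystander: table spoon, 192 mm long, lying along the back edge.
Things that resemble listed ones, but are neither listed nor needed, are in the scene too. Leave any blue or red look-alike of the plate_a alone.

How it is judged:
By the outcome, as a careful person would: the job done as asked, in the order asked, and still so for the second after the job is handed in, with the robot touching nothing.
Of plate_a, plate_b, plate_c only 2 to 3 are there at a start; the rules pass over those that are not, and their reading is None.
At some moment in a run one of rack may be knocked a few centimetres aside while the robot is not near it.
It also fails if it takes over 200 s, if anything falls off the work surface, if the arm or the gripper's body presses on something with over 40 N, if the wrist force passes 120 N, or if a joint passes its speed limit or range.

ROBOT

A 7-joint arm with a two-finger parallel gripper is mounted at the origin on a cart in front of the work surface, level with it; the furniture and walls round the work are solid. World frame = base frame: x ahead of the robot, y to its left, z up, the work surface at z = 0. Lengths are in mm, angles in rad, forces in N, time in s.
With the tool pointing down it reaches from about 350 to 900 mm from the base axis. Payload 7.2 kg.
Tool frame: the origin (TCP) lies at the very end of the fingers, on their centre line; the grasp point (between the pads) lies 19 mm behind it (ctrl.hold_point_z is the distance from the TCP to the grasp point, in mm); z points along the fingers, y is the line along which they close (so a half turn about z gives the same grasp; the last joint's range is limited). The gripper opens to 85 mm and grips with 20 to 120 N. Pads are 22 mm wide; open, the fingers measure 114 mm over their backs; the gripper's body (76 mm by 85 mm) begins 54 mm behind the grasp point. The pads swing forward as they close: fully open they stand 13 mm farther back than shut.
Start: joints at [1.108, 0.411, -0.013, 1.596, 0.006, 1.134, -0.082], TCP at [240.378, -576.929, 231.297] pointing down, gripper open.
Joint ranges: [-2.95, 2.95], [-0.29, 1.99], [-1.47, 1.44], [0.14, 2.54], [-1.03, 4.17], [0.13, 1.85], [-2.86, 2.86]. Speed limits (rad/s): [2.39, 2.39, 3.01, 3.01, 3.14, 3.14, 3.14].

INTERFACE

Orientations are given as a unit quaternion [w, x, y, z].
In Python, from cell import ctrl gives the robot as it stands. Calls block until the motion is done:
- ctrl.goto(position, orientation): joint-space move of the TCP to a pose.
- ctrl.move_l(position, attitude=None, velocity=150): straight line of the TCP; attitude=None keeps the orientation; velocity is the mean speed in mm/s.
- ctrl.move_j(angles): joint-space move.
- ctrl.move_gripper(opening, newtons=None): finger opening in mm; newtons is the grip in N (None keeps the last); returns when the fingers have stopped.
- ctrl.hold(seconds).
- ctrl.ik(position, orientation): joint angles nearest the present ones, or None.
- ctrl.read_state(): the state.
- ctrl.read_camera(name): name is "scene" or "top"; returns a dict with "pixels" (400x640x3 uint8, blue, green, red), "fx", "fy", "cx", "cy" (pixels), "camera_from_world" (4x4, takes a point from world to camera coordinates). Camera axes: x right, y down, z forward; pixel columns grow to the right and rows downward; lengths in mm; the calibration is good to about 2 mm. A picture is of the moment at which its call begins. There is no depth.
A pose or a line that the arm cannot do raises ctrl.MotionError and nothing moves.
- ctrl.finish_job(): hands the job in; it is judged then, once.
The state is a dict: "clock": time; "qpos": joint angles; "joint_vel": joint speeds; "joint_torque": joint torques, N m; "tcp_pos": TCP position; "tcp_rot": TCP orientation; "wrist_force": force on the tool from outside, world axes, zero at the start; "wrist_torque": the same for the moment, N m; "grip_width": finger opening in mm; "grip_force": force on a finger pad.
Only numpy, scipy, OpenCV 4.12 (cv2) and the standard library are available. Lean on these libraries where they do the work, as an engineer would, in place of code of your own. Each camera call takes 0.05 s, during which the arm holds its last target. There are 200 camera calls.

## Working session

There is one attempt and no reset: what is moved stays moved. The work goes in short steps, each a Python script; the robot and the scene stay as the last script left them, time stands still between calls to the robot, and variables do not carry over. Pictures are saved under pics/ and viewed, at most 14 in all, crops included, and the job is handed in when it is done.

```bash
ls; mkdir -p pics; python3 - <<'E'
from cell import ctrl
import cv2,numpy as np
for n in("scene","top"):
    c=ctrl.read_camera(n);cv2.imwrite(f"pics/{n}0.png",c["pixels"])
    print(n,c["fx"],c["fy"],c["cx"],c["cy"]);print(np.round(c["camera_from_world"],4).tolist())
print(ctrl.read_state())
E
```

```text
pics
scene 420.32853528126594 420.32853528126594 317.4173146279926 197.78294131188858
[[0.4528, -0.8913, -0.0225, -226.6115], [-0.4441, -0.2036, -0.8725, 342.7264], [0.7731, 0.4051, -0.488, 878.4353], [0.0, 0.0, 0.0, 1.0]]
top 379.8847751332956 379.8847751332956 321.66819248889135 201.8366139398761
[[0.027, -0.9996, 0.0048, -11.3181], [-0.9974, -0.0273, -0.0662, 520.1461], [0.0663, -0.003, -0.9978, 1266.4675], [0.0, 0.0, 0.0, 1.0]]
{'clock': 0.1, 'qpos': array([ 1.10779204,  0.41184636, -0.012722  ,  1.59698048,  0.00561409,
        1.13430034, -0.08220231]), 'joint_vel': array([-0.00033814, -0.00067017,  0.00121354, -0.00115636, -0.00112998,
        0.00082145, -0.00053992]), 'joint_torque': array([ 2.42370850e-03, -6.01829052e+01,  6.84116688e-01, -3.00086260e+01,
        1.40121314e-02,  6.44701198e-03,  5.83244992e-05]), 'tcp_pos': array([ 240.18114494, -576.51079981,  230.51239308]), 'tcp_rot': array([-7.21439694e-04,  9.80575470e-01,  1.96140733e-01, -2.02795773e-04]), 'wrist_force': array([-0.14245601, -0.39504717, -0.19789003]), 'wrist_torque': array([ 0.07388481, -0.02661714,  0.0008677 ]), 'grip_force': 0.0, 'grip_width': 85.50587672627526}
```

View pics/scene0.png

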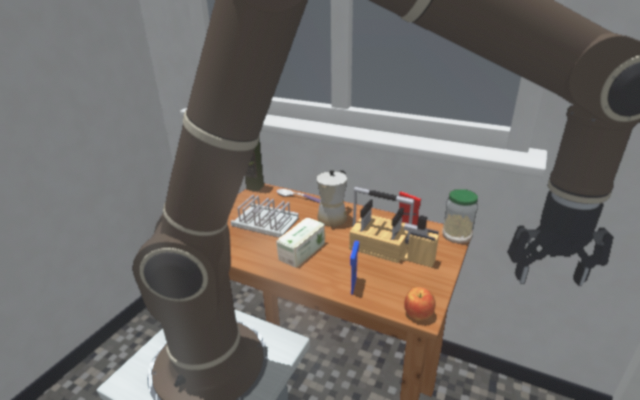

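View pics/top0.png

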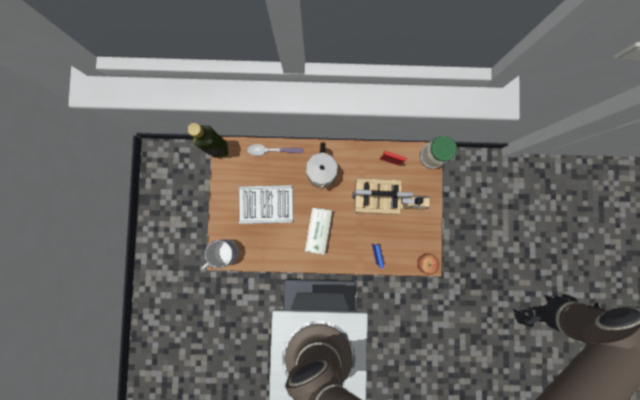

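The scene view shows the safe at about (380,235), the rack at (267,215), the tea box at (302,242), a blue look-alike plate at (354,267) and a red one at (409,208). In the top view the safe is at (380,197), the catch knob near (418,202), the rack at (266,204), blue at (378,255) and red at (393,157). Candidates for "plate" are the black rims in the safe, top (366,195) and (395,195), blue and red. I choose the black-rimmed ones in the safe and check them in a close crop.

```bash
python3 - <<'E'
import cv2,numpy as np
t=cv2.imread("pics/top0.png");s=cv2.imread("pics/scene0.png")
a=cv2.resize(t[172:222,345:441],(768,400),interpolation=cv2.INTER_CUBIC)
b=cv2.resize(t[180:228,232:300],None,fx=4,fy=4,interpolation=cv2.INTER_CUBIC)
c=cv2.resize(s[180:270,340:450],None,fx=4,fy=4,interpolation=cv2.INTER_CUBIC)
cv2.imwrite("pics/c1.png",a)
im=np.zeros((400,800,3),np.uint8);im[:192,:272]=b;im[:360,300:740]=c
cv2.imwrite("pics/c2.png",im)
E
```

```text
(no output)
```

View pics/c1.png

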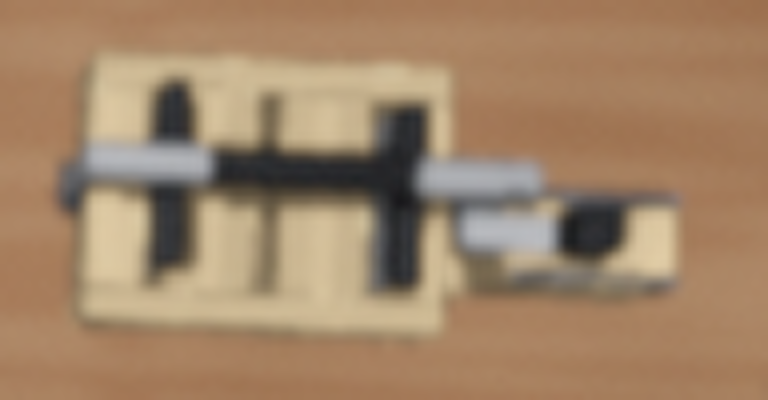

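View pics/c2.png

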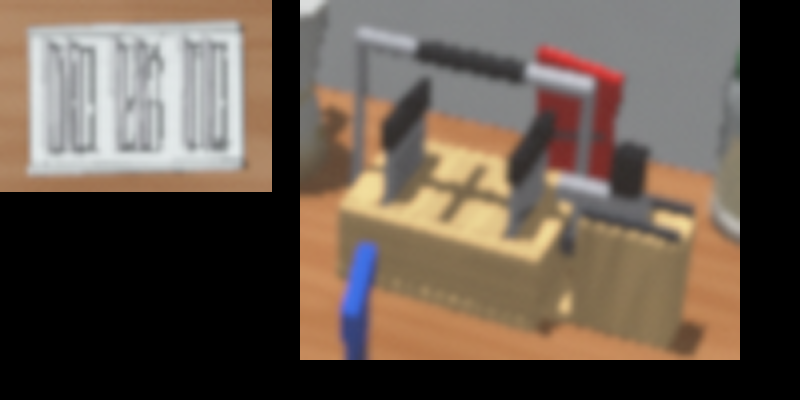

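The crops show two black-rimmed plates in the safe's outer slots, c1 (172,175) and (402,195). The middle slot (268,190) is empty. The bail bar is at (315,170), the knob at (592,230), and the rack has three hoop pairs. Next I'll measure.

```bash
cat > h.py <<'E'
from cell import ctrl
import cv2,numpy as np
def ray(c,uv):
    M=c["camera_from_world"];R=M[:3,:3];o=-R.T@M[:3,3]
    return o,R.T@np.array([(uv[0]-c["cx"])/c["fx"],(uv[1]-c["cy"])/c["fy"],1])
def onz(c,uv,z):
    o,d=ray(c,uv);return (o+d*(z-o[2])/d[2])
def proj(c,p):
    q=c["camera_from_world"]@np.append(p,1);return np.array([c["fx"]*q[0]/q[2]+c["cx"],c["fy"]*q[1]/q[2]+c["cy"]])
def tri(c1,u1,c2,u2):
    o1,d1=ray(c1,u1);o2,d2=ray(c2,u2)
    s=np.linalg.lstsq(np.array([d1,-d2]).T,o2-o1,rcond=None)[0]
    a,b=o1+s[0]*d1,o2+s[1]*d2;return (a+b)/2,np.linalg.norm(a-b)
def quads(mask):
    cs=cv2.findContours(mask,0,1)[0];k=max(cs,key=cv2.contourArea);return cv2.minAreaRect(k)
E
python3 - <<'E'
from h import *
t=ctrl.read_camera("top");s=ctrl.read_camera("scene")
for c in(t,s):print("cam",ray(c,(320,200))[0].round())
P=lambda x,y:(345+(x+.5)/8-.5,172+(y+.5)/8-.5)
S=lambda x,y:(340+(x-300+.5)/4-.5,180+(y+.5)/4-.5)
print("block corners z62")
for x,y in((97,55),(453,68),(441,333),(80,322)):print(onz(t,P(x,y),62).round(1))
print("plate rims top z125");
for x,y in((175,80),(172,268),(407,108),(403,288)):print(onz(t,P(x,y),125).round(1))
print("bar ends z167");
for x,y in((85,161),(542,179)):print(onz(t,P(x,y),167).round(1))
print("knob z139",onz(t,P(592,230),139).round(1))
print("bracket z86",[onz(t,P(x,y),86).round(1) for x,y in((680,200),(672,283))])
print("slot1 ends z62",[onz(t,P(x,y),62).round(1) for x,y in((271,95),(265,290))])
print("scene block corners z62",[onz(s,S(x,y),62).round(1) for x,y in((340,207),(548,264))])
print("scene bar ends",[onz(s,S(x,y),167).round(1) for x,y in((358,34),(594,82))], "knob", onz(s,S(630,148),139).round(1))
# rack mask
p=t["pixels"];hsv=cv2.cvtColor(p,cv2.COLOR_BGR2HSV)
m=((hsv[...,1]<60)).astype(np.uint8)*255;r=np.zeros_like(m);r[178:230,230:302]=m[178:230,230:302]
r=cv2.morphologyEx(r,cv2.MORPH_CLOSE,np.ones((5,5)))
q=quads(r);print(q);b=cv2.boxPoints(q)
for z in(0,10):print(z,[onz(t,k,z).round(1) for k in b])
# hoop profile across columns
g=cv2.cvtColor(p,cv2.COLOR_BGR2GRAY)
print(g[188:222:3,236:298])
E
```

```text
cam [ 435.    7. 1298.]
cam [-424. -488.  723.]
block corners z62
[ 597.2 -109.7   62. ]
[ 595.9 -255.6   62. ]
[ 487.2 -252.1   62. ]
[ 487.7 -105.    62. ]
plate rims top z125
[ 580.  -134.2  125. ]
[ 506.9 -134.5  125. ]
[ 571.6 -224.6  125. ]
[ 501.5 -224.   125. ]
bar ends z167
[543.5 -96.1 167. ]
[ 541.4 -267.2  167. ]
knob z139 [ 525.  -293.3  139. ]
bracket z86 [array([ 542.1, -342.2,   86. ]), array([ 508.7, -339.3,   86. ])]
slot1 ends z62 [array([ 582.7, -181.2,   62. ]), array([ 502.8, -180.1,   62. ])]
scene block corners z62 [array([ 487.6, -109.6,   62. ]), array([ 483.5, -261.1,   62. ])]
scene bar ends [array([548.6, -95.6, 167. ]), array([ 550.5, -263.8,  167. ])] knob [ 524.4 -297.5  139. ]
((265.5, 204.0), (38.0, 53.0), 90.0)
0 [array([571.5, 287.9,   0. ]), array([576.5, 106.2,   0. ]), array([446.3, 102. ,   0. ]), array([441.4, 282.5,   0. ])]
10 [array([570.5, 285.7,  10. ]), array([575.5, 105.4,  10. ]), array([446.2, 101.2,  10. ]), array([441.4, 280.4,  10. ])]
[[146 147 155 178 190 195 192 189 190 193 193 192 188 186 189 192 192 191
  191 191 191 190 189 1
[... 2287 characters left out ...]
95
  168 166 213 228 230 227 210 177 164 163 171 165 175 160 161 169 199 184
  194 221 229 230 225 202 176 159 163 192 177 172 156 142 139 132 148 194
  221 221 182 147 140 140 140 141]
 [132 133 136 171 215 229 226 212 193 178 174 186 203 207 194 184 180 196
  203 206 212 224 228 228 221 211 204 202 203 206 206 204 203 205 209 211
  222 228 230 228 227 225 218 209 210 219 220 212 209 203 200 197 203 217
  224 218 181 148 142 142 142 142]
 [140 140 150 177 198 205 204 199 203 206 203 203 204 204 205 205 205 204
  203 199 197 198 198 198 197 197 196 197 198 200 201 202 202 202 203 204
  203 203 200 196 195 196 199 200 201 200 199 197 195 194 193 192 191 190
  185 174 141 119 134 143 145 145]]
```

```bash
cat >> h.py <<'E'
Q=lambda yaw:[0,float(np.cos(yaw/2)),float(np.sin(yaw/2)),0]
TH=-0.015; KN=np.array([525.,-295.]); BC=np.array([542.,-180.6])
YX=np.array([-np.sin(TH),np.cos(TH)]); XX=np.array([np.cos(TH),np.sin(TH)])
def st(tag=""):
    s=ctrl.read_state();print(tag,round(s["clock"],1),s["tcp_pos"].round(1),"F",s["wrist_force"].round(1),"w",round(s["grip_width"],1),"g",round(s["grip_force"],1),flush=True);return s
def L(xy,z,v=100,tag="",q=None):
    ctrl.move_l([float(xy[0]),float(xy[1]),float(z)],q,v);return st(tag)
E
python3 - <<'E'
from h import *
for y in(np.pi/2+TH,-np.pi/2+TH):
    print(y,[ctrl.ik([*KN,z],Q(y)) for z in(300,113)])
y=np.pi/2+TH
ctrl.move_gripper(50,25)
ctrl.goto([420,-400,300],Q(y));st()
ctrl.goto([*map(float,KN),220],Q(y));st()
L(KN,150,80,"dn1");L(KN,114,40,"dn")
ctrl.move_gripper(15,30);st("grip")
for d in(10,20,28,31):L(KN-d*YX,114,40,"slide")
t=ctrl.read_camera("top");s=ctrl.read_camera("scene")
im=np.zeros((500,780,3),np.uint8);im[:250,:]=cv2.resize(t["pixels"][165:225,300:487],(780,250));im[250:]=cv2.resize(s["pixels"][185:265,300:550],(780,250))
cv2.imwrite("pics/k1.png",im)
E
```

```text
1.5557963267948967 [array([ 0.71276691,  0.35233725, -0.3784541 ,  1.54002576,  0.13369929,
        1.27485008,  0.30137307]), array([ 0.6902493 ,  0.52231273, -0.35334382,  1.75412349,  0.22143792,
        0.90432435,  0.22757638])]
-1.5857963267948965 [array([ 0.30730216,  0.32220781,  0.16490099,  1.56920809, -0.05471838,
        1.25469967, -2.67570886]), array([ 0.25335905,  0.50076358,  0.24260846,  1.78601035, -0.15110718,
        0.87288359, -2.59191484])]
 1.7 [ 418.8 -401.3  299.6] F [-0.3  0.3 -0.4] w 49.9 g 0.0
 2.4 [ 524.3 -296.3  219.4] F [ 0.6 -0.6  0.6] w 50.0 g 0.0
dn1 3.4 [ 525.4 -295.1  150.5] F [-1.   0.5 -0.5] w 50.2 g 0.0
dn 4.5 [ 525.2 -295.   114.3] F [0.4 0.1 0.7] w 50.0 g 0.0
grip 4.8 [ 525.5 -295.1  114.4] F [ 2.1 -0.5  1.8] w 19.4 g 31.7
slide 5.2 [ 525.3 -306.3  114.4] F [ 2.6 -2.5  3.5] w 19.4 g 32.1
slide 5.6 [ 525.1 -315.7  114.4] F [ 2.  -1.3  5.1] w 19.4 g 32.2
slide 6.0 [ 524.9 -323.3  114.4] F [ 2.  -0.6  5.3] w 19.2 g 32.4
slide 6.2 [ 525.  -323.7  114.3] F [0.4 6.5 8.5] w 19.5 g 32.7
```

View pics/k1.png

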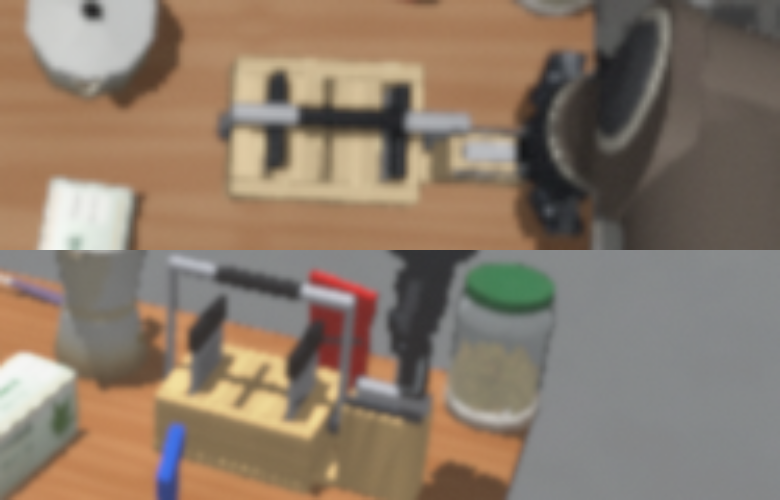

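The catch is fully back: the steel bolt at (490,150) is clear of the guard arm. Next I open the guard.

```bash
cat >> h.py <<'E'
def arc(phi,dx=0,dz=-22):
    p=BC+XX*(-122*np.sin(phi)+dx);return p,45+122*np.cos(phi)+dz
E
python3 - <<'E'
from h import *
y=np.pi/2+TH
ctrl.move_gripper(45);s=st("rel")
L(s["tcp_pos"][:2],230,150,"up")
ctrl.move_gripper(36)
p,z=arc(0)
ctrl.goto([*map(float,p),230],Q(y));L(p,z,80,"cage")
for phi in np.arange(.1,1.01,.1):
    p,z=arc(phi,-7);s=L(p,z,80,f"{phi:.1f}")
p,z=arc(1.0,-12);L(p,z,30,"end")
E
```

```text
rel 6.7 [ 523.9 -326.3  113.5] F [-0.5 -0.6  0. ] w 44.9 g 0.0
up 7.6 [ 523.3 -326.1  229. ] F [ 0.   0.2 -0.3] w 45.0 g 0.0
cage 9.7 [ 542.4 -180.7  145.6] F [0.4 0.1 0.2] w 36.0 g 0.0
0.1 10.1 [ 522.7 -180.6  144.8] F [-0.1 -0.4 -0.8] w 36.2 g 0.0
0.2 10.4 [ 510.6 -180.3  142.6] F [ 1.1  0.9 -0.7] w 36.1 g 0.0
0.3 10.7 [ 498.8 -180.   139.5] F [-0.1 -0.2  0.5] w 36.0 g 0.0
0.4 11.0 [ 487.3 -179.9  135.3] F [-0.   0.2  1.2] w 35.6 g 0.0
0.5 11.3 [ 476.3 -179.7  130. ] F [ 0.7 -0.2  1.3] w 36.3 g 0.0
0.6 11.6 [ 465.8 -179.5  123.5] F [ 0.7 -0.6  0.6] w 36.0 g 0.0
0.7 11.9 [ 456.  -179.3  116.1] F [-0.8  0.2 -0.5] w 36.3 g 0.0
0.8 12.2 [ 447.  -179.2  107.8] F [-0.  -0.3 -0. ] w 35.8 g 0.0
0.9 12.5 [ 439.  -179.    98.6] F [-0.5 -0.   0.5] w 36.2 g 0.0
1.0 12.8 [ 432.3 -178.9   88.8] F [ 0.6 -0.6 -0.6] w 35.6 g 0.4
end 13.1 [ 430.8 -178.8   89.8] F [10.2 -1.  -7.9] w 36.3 g 5.4
```

```bash
python3 - <<'E'
from h import *
p,z=arc(1.0,-7);L(p,z,30,"back");L(p,240,120,"up")
ctrl.goto([450.,-380.,320.],Q(TH));st()
t=ctrl.read_camera("top");s=ctrl.read_camera("scene")
im=np.zeros((590,780,3),np.uint8);im[:290,:]=cv2.resize(t["pixels"][170:270,225:490],(780,290));im[290:]=cv2.resize(s["pixels"][180:300,230:540],(780,300))
cv2.imwrite("pics/g1.png",im);np.savez("g1.npz",t=t["pixels"],s=s["pixels"])
E
```

```text
back 13.4 [ 431.9 -178.9   88.9] F [-0.2 -0.4 -0.1] w 36.0 g 0.0
up 14.8 [ 432.  -178.8  239.3] F [ 0.8  1.  -0.5] w 35.9 g 0.0
 15.9 [ 450.2 -379.   319.2] F [-0.4  0.1  0.9] w 35.8 g 0.0
```

View pics/g1.png

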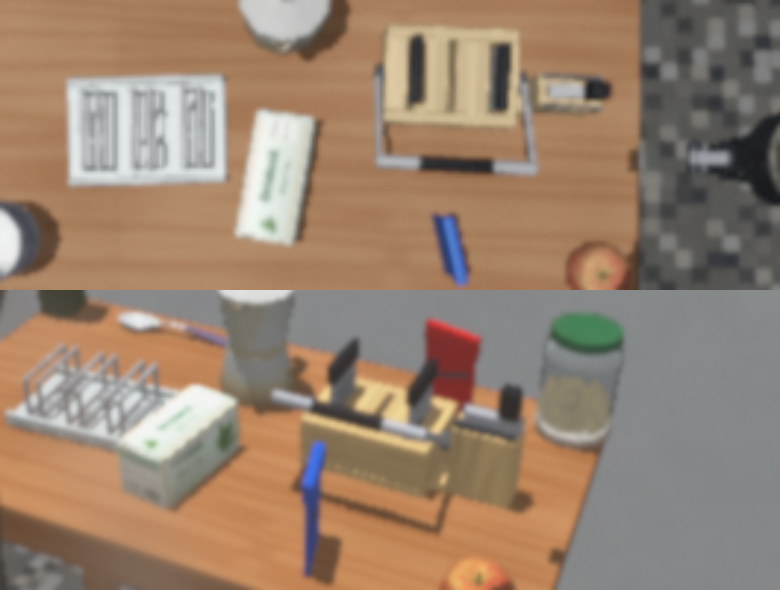

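The guard is open with its bar at the front, the blue plate at (452,248) is undisturbed, and both plates are in place. Next I take the plates one at a time, starting with a precise look at the rack.

```bash
cat >> h.py <<'E'
def rackout(t):
    """tray outline corners (px) from low-saturation mask, lines fitted to each side"""
    x0,y0,w,h=226,172,84,64
    f=8;c=cv2.resize(t["pixels"][y0:y0+h,x0:x0+w],None,fx=f,fy=f,interpolation=cv2.INTER_CUBIC)
    m=(cv2.cvtColor(c,cv2.COLOR_BGR2HSV)[...,1]<75).astype(np.uint8)*255
    m=cv2.morphologyEx(m,cv2.MORPH_OPEN,np.ones((17,17)));m=cv2.morphologyEx(m,cv2.MORPH_CLOSE,np.ones((41,41)))
    k=max(cv2.findContours(m,0,1)[0],key=cv2.contourArea);hull=cv2.convexHull(k)
    b=cv2.boxPoints(cv2.minAreaRect(hull));pts=k[:,0,:].astype(float);ls=[]
    for i in range(4):
        a,e=b[i],b[(i+1)%4];d=e-a;n=np.linalg.norm(d);d=d/n;r=pts-a
        u=r@d;v=abs(r@np.array([-d[1],d[0]]))
        s=pts[(u>.12*n)&(u<.88*n)&(v<14)];vx,vy,px,py=cv2.fitLine(s.astype(np.float32),cv2.DIST_HUBER,0,.01,.01).ravel()
        ls.append(np.cross([px,py,1],[px+vx,py+vy,1]))
    out=[]
    for i in range(4):
        q=np.cross(ls[i],ls[(i+1)%4]);q=q[:2]/q[2];out.append(((q+.5)/f-.5)+[x0,y0])
    return np.array(out)
E
python3 - <<'E'
from h import *
t=ctrl.read_camera("top");s=ctrl.read_camera("scene")
b=rackout(t);print(b.round(2))
for z in(0,10):print(z,[onz(t,k,z).round(1).tolist() for k in b])
A=cv2.resize(t["pixels"][180:230,232:302],None,fx=8,fy=8,interpolation=cv2.INTER_CUBIC)
B=cv2.resize(s["pixels"][190:240,225:305],None,fx=8,fy=8,interpolation=cv2.INTER_CUBIC)
im=np.zeros((600,800,3),np.uint8);
cv2.imwrite("pics/r1.png",A);cv2.imwrite("pics/r2.png",B)
E
```

```text
[[307.44 194.45]
 [309.83 235.44]
 [247.45 235.44]
 [246.75 195.94]]
0 [[545.4, 52.2, 0.0], [405.7, 40.0, 0.0], [400.0, 252.1, 0.0], [534.6, 259.8, 0.0]]
10 [[544.6, 51.9, 10.0], [405.9, 39.7, 10.0], [400.3, 250.2, 10.0], [533.9, 257.9, 10.0]]
```

View pics/r1.png

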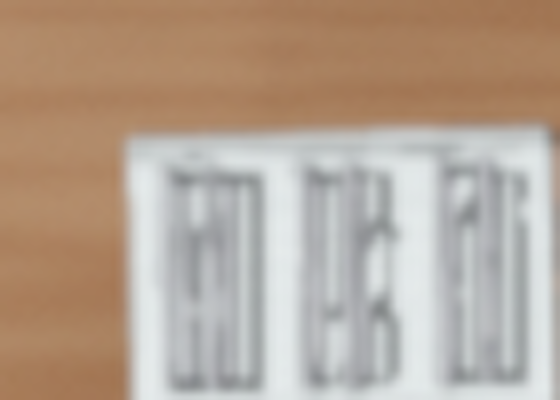

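View pics/r2.png

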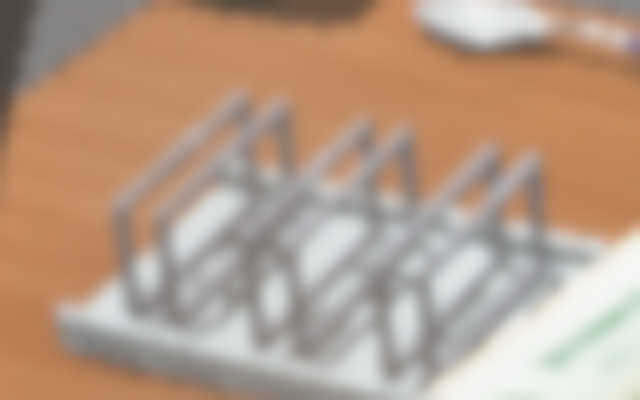

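The rack has been knocked about 20 mm towards the robot. In r1 (8× from 232,180) the hoop tops form stripe pairs near x≈178/226, 315/359 and 450/492. In r2 (8× from 225,190) the hoops' back upper corners run (240,95), (283,103), (363,125), (405,133), (488,150), (535,158). I locate the slots from both views.

```bash
python3 - <<'E'
from h import *
t=ctrl.read_camera("top");s=ctrl.read_camera("scene")
A=lambda x,y:(232+(x+.5)/8-.5,180+(y+.5)/8-.5)
B=lambda x,y:(225+(x+.5)/8-.5,190+(y+.5)/8-.5)
print("top stripes z65 (mid)",[onz(t,A(x,278),65).round(1)[:2].tolist() for x in(178,226,315,359,450,492)])
print("top stripe ends",[onz(t,A(x,y),65).round(1)[:2].tolist() for x,y in((200,172),(205,388),(468,165),(475,383))])
print("scene back",[onz(s,B(*p),65).round(1)[:2].tolist() for p in((240,95),(283,103),(363,125),(405,133),(488,150),(535,158))])
print("scene front",[onz(s,B(*p),65).round(1)[:2].tolist() for p in((120,205),(163,213),(245,235))])
for z in(0,12):print("tray",[onz(t,A(*p),z).round(1)[:2].tolist() for p in((128,137),(548,127))])
# tray bottom corners from full profile
p=t["pixels"];sat=cv2.cvtColor(p,cv2.COLOR_BGR2HSV)[...,1]
for r in(205,215,225):print(r,sat[r,244:252],sat[r,298:308])
for c in(256,270,290):print(c,sat[192:202,c],sat[228:240,c])
# stripes: a mean profile following hoop direction
f=8;c=cv2.resize(p[180:245,232:312],None,fx=f,fy=f,interpolation=cv2.INTER_CUBIC).astype(float)
g=c.mean(2);pu=c[...,1]-(c[...,0]+c[...,2])/2
for sh in(0,.02,.035):
    acc=np.array([np.roll(pu[y],int(-sh*(y-278))) for y in range(190,370)]).mean(0);print(sh,acc[160:540:4].round(1).tolist())
E
```

```text
top stripes z65 (mid) [[470.5, 221.9], [471.1, 202.4], [472.0, 166.4], [472.5, 148.6], [473.5, 111.7], [474.0, 94.7]]
top stripe ends [[513.8, 214.6], [426.4, 209.2], [519.7, 105.9], [431.3, 100.2]]
scene back [[512.9, 228.8], [514.8, 209.6], [513.4, 171.3], [515.0, 153.1], [517.4, 117.0], [519.8, 97.5]]
scene front [[424.1, 222.4], [426.2, 204.2], [426.3, 167.3]]
tray [[532.1, 257.0], [541.4, 77.4]]
tray [[531.2, 254.6], [540.4, 76.7]]
205 [104 103 103  65  14   5   6   7] [  7   6   4  26  97 118 118 119 119 119]
215 [120 119 117  77  17   3   6   7] [  7   7   5  20  86 112 110 112 112 113]
225 [120 121 120  95  27   2   7   7] [  7   7   6   7  78 112 113 112 112 109]
256 [115 111 107 103  58   8   5   8   8   7] [  8   7   8   7   5   7  70 115 118 118 112 114]
270 [118 116 110  87  30   4   7   8   8   9] [  7   7   7   8   4  22  83 113 110 111 109 110]
290 [120 113 109  62   7   5   7   7   8   9] [  7   7   6   5   9  64  98 102 103 104 104 104]
0 [1.3, 0.6, 0.3, 0.2, 0.4, 0.5, 0.2, 0.1, 0.5, 0.8, 0.9, 0.6, 0.1, -0.3, -0.3, -0.3, -0.7, -0.7, -0.0, 1.0, 1.8, 2.4, 2.5, 2.4, 2.
[... 671 characters left out ...]
, 2.5, 2.5, 2.4, 2.4, 2.4, 2.5, 2.6, 2.7, 2.6, 2.5, 2.3, 2.0, 1.2, 0.5, -0.2, -0.7, -0.6, 0.2, 1.2, 1.9, 2.3, 2.1, 1.4, 0.6, -0.2, -0.7, -0.5, 0.2, 1.2, 1.9, 2.3, 2.5, 2.4, 2.4, 2.4, 2.4, 2.5, 2.6]
0.035 [1.3, 0.6, 0.4, 0.3, 0.4, 0.4, 0.1, 0.1, 0.5, 0.8, 0.9, 0.6, 0.1, -0.3, -0.3, -0.3, -0.7, -0.7, -0.0, 1.0, 1.8, 2.3, 2.5, 2.4, 2.4, 2.4, 2.4, 2.4, 2.4, 2.6, 2.6, 2.4, 2.3, 2.2, 1.8, 1.0, 0.2, -0.4, -0.8, -0.6, -0.2, 0.6, 1.6, 2.1, 1.9, 1.2, 0.4, -0.5, -1.0, -1.1, -0.8, -0.2, 0.5, 1.2, 1.7, 2.1, 2.3, 2.5, 2.5, 2.5, 2.4, 2.3, 2.4, 2.6, 2.6, 2.5, 2.5, 2.3, 1.9, 1.2, 0.4, -0.2, -0.7, -0.6, 0.2, 1.1, 2.0, 2.3, 2.1, 1.3, 0.5, -0.2, -0.6, -0.5, 0.2, 1.2, 1.9, 2.3, 2.4, 2.4, 2.4, 2.4, 2.5, 2.5, 2.6]
```

Estimated rack: slot-1 centre ≈ (472.5,160.3), yaw ≈ 0.055, outer slots ±56 mm. Now the first plate, at y=-134, goes to the far slot at y≈216.

```bash
cat >> h.py <<'E'
RC=np.array([472.5,160.3]);RT=0.055
RS=[RC+k*56*np.array([-np.sin(RT),np.cos(RT)]) for k in(-1,0,1)]
def rackshift():
    t=ctrl.read_camera("top")["pixels"];r=np.load("ref.npy");f=lambda p:cv2.cvtColor(p[180:250,234:304],cv2.COLOR_BGR2GRAY).astype(np.float32)
    a,b=f(r),f(t);d=cv2.phaseCorrelate(a,b,cv2.createHanningWindow((70,70),cv2.CV_32F));print("rack px shift",d,"absdiff",np.abs(a-b).mean());return d
def pick(p):
    ctrl.move_gripper(40,30)
    ctrl.goto([float(p[0]),float(p[1]),240.],Q(TH));st("above")
    L(p,150,120);L(p,96,50,"down");ctrl.move_gripper(5,40);st("grip")
    L(p,160,50,"lift");L(p,245,120,"high")
def place(p,zs=(170,155,145,135,125,115,105,100,97)):
    for z in zs:
        s=L(p,z,40,f"z{z}")
        if s["wrist_force"][2]>10:print("CONTACT");return False
    return True
E
python3 - <<'E'
from h import *
np.save("ref.npy",ctrl.read_camera("top")["pixels"])
pick(np.array([543.,-134.4]));rackshift()
ctrl.move_l([*map(float,(RS[2]+[0,-60])),245.],Q(RT),200);L(RS[2],245,150,"over")
L(RS[2],170,80)
t=ctrl.read_camera("top");s=ctrl.read_camera("scene")
im=np.zeros((590,780,3),np.uint8);im[:290,:]=cv2.resize(t["pixels"][165:265,225:490],(780,290));im[290:]=cv2.resize(s["pixels"][140:260,190:500],(780,300))
cv2.imwrite("pics/p1.png",im)
cv2.imwrite("pics/p1s.png",cv2.resize(s["pixels"][165:245,200:320],None,fx=6,fy=6,interpolation=cv2.INTER_CUBIC))
E
```

```text
above 17.6 [ 543.  -136.3  240.4] F [-0.3 -0.9 -0.6] w 39.9 g 0.0
 18.5 [ 543.5 -134.6  150.7] F [-1.2  1.2  0.7] w 40.0 g 0.0
down 19.7 [ 543.3 -134.4   96.4] F [-0.6  0.4 -0.2] w 40.0 g 0.0
grip 20.1 [ 543.3 -134.5   96.4] F [0.1 0.1 2.5] w 11.3 g 40.3
lift 21.5 [ 542.8 -134.3  159.6] F [ 0.8 -0.1 -0.8] w 11.5 g 39.9
high 22.4 [ 542.5 -134.4  244.2] F [-0.2  0.4 -1.9] w 11.1 g 39.8
rack px shift ((0.007524289033185028, -0.014755785603625782), 0.9944127157882408) absdiff 1.6193877
over 24.6 [469.6 215.2 244.7] F [-0.9 -0.2 -1.4] w 11.4 g 39.8
 25.7 [469.8 216.4 170.5] F [-0.5 -0.4 -1. ] w 11.2 g 39.8
```

View pics/p1s.png

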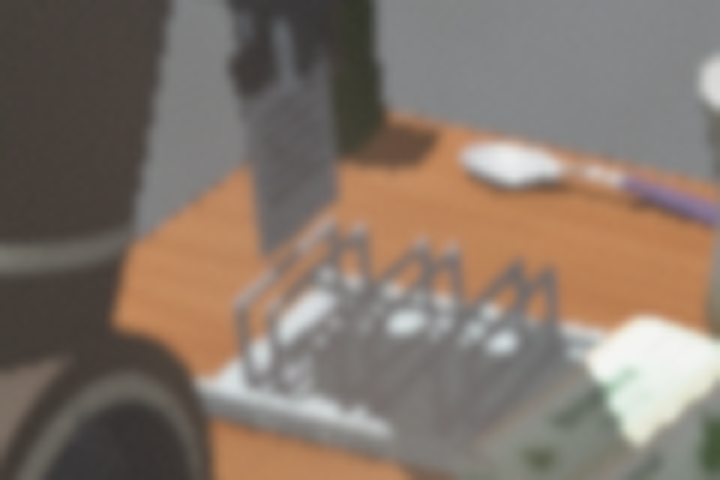

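```bash
python3 - <<'E'
from h import *
s=ctrl.read_camera("scene")
B=lambda p:((p[0]-200+.5)*6-.5,(p[1]-165+.5)*6-.5)
ex=np.array([np.cos(RT),np.sin(RT),0]);ey=np.array([-np.sin(RT),np.cos(RT),0])
tp=np.array([469.7,216.3,0])
for z in(84,65):print("plate bottom",z,[np.round(B(proj(s,tp+ex*k+[0,0,z]))) for k in(-36.5,33.5)])
c=np.append(RC,0)
for k in(-1,0,1):
  for w in(-9,9):print("hoop",k,w,[np.round(B(proj(s,c+ey*(56*k+w)+ex*e+[0,0,65]))) for e in(-41,41)])
E
```

```text
plate bottom 84 [array([260., 266.]), array([333., 202.])]
plate bottom 65 [array([264., 299.]), array([336., 234.])]
hoop -1 -9 [array([471., 352.]), array([548., 271.])]
hoop -1 9 [array([439., 344.]), array([517., 264.])]
hoop 0 -9 [array([371., 329.]), array([452., 250.])]
hoop 0 9 [array([340., 322.]), array([421., 244.])]
hoop 1 -9 [array([274., 307.]), array([358., 231.])]
hoop 1 9 [array([244., 300.]), array([329., 224.])]
```

View pics/p1.png

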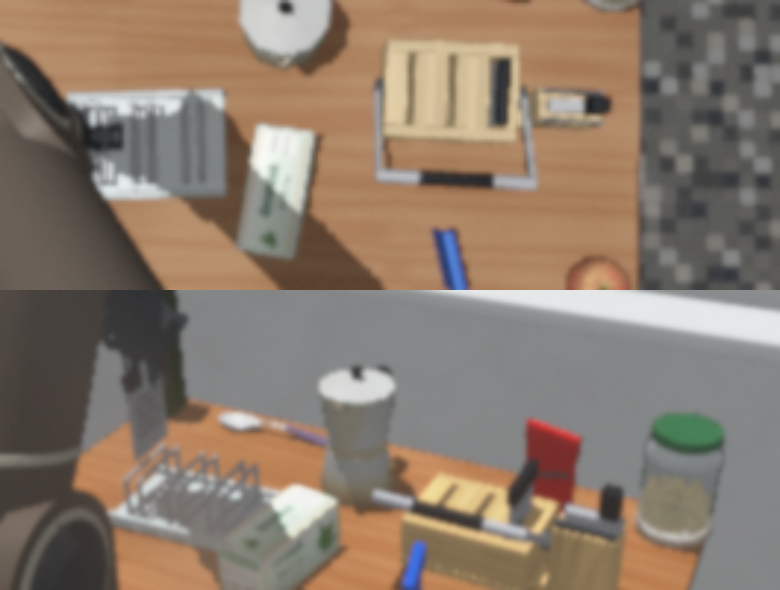

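The projected hoop tops match the picture to within 2–4 crop px, about 2 mm, and the plate hangs over the far slot. I insert it with a force guard.

```bash
python3 - <<'E'
from h import *
ok=place(RS[2])
if ok:
    ctrl.move_gripper(32);st("rel");L(RS[2],150,60);L(RS[2],245,150,"up")
    L(RS[2]-[0,250],260,200)
    t=ctrl.read_camera("top");s=ctrl.read_camera("scene")
    im=np.zeros((590,780,3),np.uint8);im[:290,:]=cv2.resize(t["pixels"][180:240,225:386],(780,290));im[290:]=cv2.resize(s["pixels"][165:240,205:400],(780,300))
    cv2.imwrite("pics/q1.png",im)
E
```

```text
z170 26.1 [469.5 216.2 170.2] F [-0.1 -0.5 -1.6] w 11.3 g 39.8
z155 26.6 [469.3 216.2 154.7] F [-0.6  0.2 -1.6] w 11.8 g 39.8
z145 27.0 [469.2 216.1 144.7] F [-0.7  0.4 -0.9] w 11.5 g 39.8
z135 27.4 [469.2 216.1 134.7] F [ 0.6 -0.7 -1.3] w 11.1 g 39.8
z125 27.8 [469.2 216.1 124.7] F [ 0.4  0.4 -0.2] w 11.5 g 39.8
z115 28.2 [469.2 216.1 114.7] F [-0.  -0.3 -1.1] w 11.3 g 39.8
z105 28.6 [469.2 216.2 104.7] F [-0.6  0.1 -1.1] w 11.2 g 39.8
z100 28.9 [469.3 216.1  99.8] F [-0.4  0.  -1.2] w 11.4 g 39.8
z97 29.1 [469.3 216.1  96.8] F [-0.1  0.1 -0.3] w 11.2 g 39.8
rel 29.5 [469.5 216.3  97.2] F [-0.1  0.  -1. ] w 31.8 g 0.0
 30.5 [469.2 216.1 149.7] F [-0.2 -0.8 -0. ] w 31.9 g 0.0
up 31.3 [469.  215.9 244.2] F [ 0.1 -0.   0.2] w 32.0 g 0.0
 32.7 [469.4 -32.7 259.9] F [ 0.2  0.1 -0.4] w 32.0 g 0.0
```

View pics/q1.png

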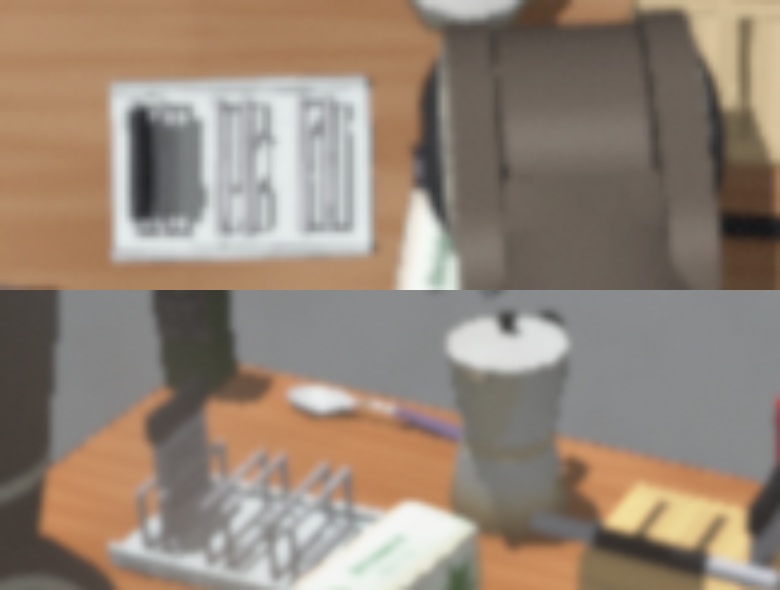

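The first plate stands down in the far slot, q1 (165,470). Now the second.

```bash
sed -i 's/180:250,234:304/185:250,266:304/; s/(70,70)/(38,65)/' h.py; python3 - <<'E'
from h import *
pick(np.array([539.,-225.2]))
d=rackshift()
if np.hypot(*d[0])<.4:
    ctrl.move_l([470.,40.,245.],Q(RT),200);L(RS[0],245,150,"over")
    if place(RS[0]):
        ctrl.move_gripper(32);st("rel");L(RS[0],150,60);L(RS[0],245,150,"up")
        ctrl.goto([450.,-380.,320.],Q(TH))
t=ctrl.read_camera("top");s=ctrl.read_camera("scene")
im=np.zeros((590,780,3),np.uint8);im[:290,:]=cv2.resize(t["pixels"][180:240,225:386],(780,290));im[290:]=cv2.resize(s["pixels"][165:240,205:400],(780,300))
cv2.imwrite("pics/q2.png",im)
E
```

```text
above 33.9 [ 539.1 -224.   239.8] F [-0.2 -0.1  0.1] w 39.9 g 0.0
 34.8 [ 539.6 -225.1  150.8] F [ 0.1  0.2 -0.4] w 39.8 g 0.0
down 36.0 [ 539.3 -225.3   96.4] F [-0.6 -0.9 -0.1] w 39.6 g 0.0
grip 36.4 [ 539.3 -225.5   96.4] F [-1.3 -1.5  2. ] w 11.3 g 40.2
lift 37.8 [ 538.8 -225.1  159.6] F [-0.   0.4 -1. ] w 11.0 g 39.7
high 38.7 [ 538.5 -225.1  244.2] F [ 0.5  0.5 -1.2] w 11.3 g 39.7
rack px shift ((-0.007322528512752058, -0.03427899357973985), 1.0006159798966514) absdiff 1.9323887
over 40.8 [475.6 103.3 244.7] F [-0.3 -0.8 -1. ] w 11.1 g 39.7
z170 42.8 [475.7 104.4 170.2] F [ 0.2  0.9 -1.2] w 11.2 g 39.7
z155 43.4 [475.5 104.4 154.7] F [-0.6 -0.4 -1. ] w 11.4 g 39.7
z145 43.8 [475.4 104.3 144.7] F [-0.2  0.4 -1.2] w 11.7 g 39.7
z135 44.2 [475.3 104.4 134.7] F [-1.1 -0.2 -1.3] w 11.4 g 39.7
z125 44.6 [475.4 104.4 124.7] F [ 1.1  0.1 -1.1] w 11.7 g 39.7
z115 45.0 [475.3 104.4 114.7] F [ 0.3  0.1 -0.5] w 11.5 g 39.7
z105 45.4 [475.4 104.4 104.7] F [ 0.1  0.3 -1.3] w 11.0 g 39.7
z100 45.6 [475.4 104.3  99.7] F [ 0.   0.7 -0.1] w 11.5 g 39.7
z97 45.9 [475.5 104.3  96.8] F [-0.5  0.5 -1.1] w 11.3 g 39.7
rel 46.2 [475.7 104.4  97.2] F [ 0.4 -0.6 -0.4] w 32.0 g 0.0
 47.3 [475.3 104.3 149.7] F [ 0.5 -0.8  0.2] w 31.8 g 0.0
up 48.0 [475.1 104.2 244.1] F [ 0.2  0.5 -0.1] w 31.8 g 0.0
```

View pics/q2.png

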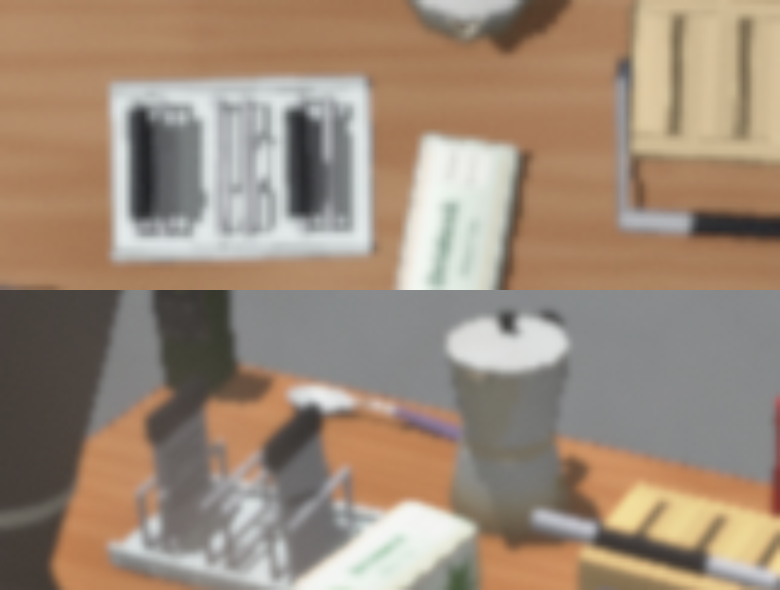

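```bash
python3 - <<'E'
from h import *
t=ctrl.read_camera("top");s=ctrl.read_camera("scene")
for x,y in((322,405),(268,452),(205,385),(150,425)):print(onz(s,(x/4+205,(y-290)/4+165),125).round(1))
for x,y in((141,108),(141,218),(299,108),(299,218)):print("top",onz(t,(x*.2064+225-.4,y*.2069+180-.4),125).round(1))
y=np.pi/2+TH
ctrl.move_gripper(36)
p,z=arc(1.0,-3)
ctrl.goto([*map(float,p),240],Q(y));L(p,z,80,"cage")
for phi in np.arange(.9,.05,-.1):
    p,z=arc(phi,7);L(p,z,80,f"{phi:.1f}")
for dx in(0,4,8,10,12,14):
    p,z=arc(0,dx);q=L(p,z,20,f"dx{dx}")
    if q["wrist_force"][0]<-8:break
p,z=arc(0,0);L(p,z,20,"c");L(p,240,100,"up")
ctrl.goto([450.,-380.,320.],Q(TH))
t=ctrl.read_camera("top");s=ctrl.read_camera("scene")
im=np.zeros((590,780,3),np.uint8);im[:290,:]=cv2.resize(t["pixels"][170:230,330:491],(780,290));im[290:]=cv2.resize(s["pixels"][180:270,300:534],(780,300))
cv2.imwrite("pics/g2.png",im)
E
```

```text
[504.7 105.6 125. ]
[428.8 104.9 125. ]
[494.9 203.4 125. ]
[425.8 204.8 125. ]
top [507.  213.2 125. ]
top [436.8 210.5 125. ]
top [509.8 112.5 125. ]
top [439.5 110.1 125. ]
cage 53.4 [ 436.6 -179.1   89.3] F [-0.7  0.3 -0.4] w 35.7 g 0.0
0.9 53.8 [ 453.8 -179.3   99.2] F [-0.5 -0.3  0.1] w 35.6 g 0.5
0.8 54.1 [ 460.8 -179.4  108.4] F [-4.4  1.1  3.4] w 35.8 g 2.4
0.7 54.4 [ 468.9 -179.6  116.6] F [-6.   0.4  4.6] w 36.3 g 3.6
0.6 54.7 [ 480.7 -179.7  124.2] F [-0.4  0.   0.1] w 36.5 g 0.5
0.5 55.0 [ 491.4 -179.7  130.2] F [-0.5  0.9 -0.5] w 35.8 g 0.0
0.4 55.3 [ 502.1 -179.9  135.4] F [ 0.  -0.4 -0.3] w 36.1 g 0.0
0.3 55.6 [ 513.3 -180.1  139.5] F [-0.3 -0.3  0.7] w 36.3 g 0.0
0.2 55.9 [ 525.1 -180.2  142.5] F [ 0.   0.8 -0.8] w 35.8 g 0.0
0.1 56.2 [ 537.  -180.3  144.3] F [0.2 0.6 0. ] w 36.2 g 0.0
dx0 56.6 [ 542.2 -180.6  145. ] F [ 0.9 -0.7 -1. ] w 36.0 g 0.0
dx4 56.9 [ 546.3 -180.6  145. ] F [-0.5  0.8  0.1] w 36.0 g 0.0
dx8 57.3 [ 550.3 -180.7  145. ] F [-0.2 -0.6  0.2] w 35.9 g 0.0
dx10 57.5 [ 552.2 -180.7  145. ] F [ 1.  -0.4 -0.7] w 35.9 g 0.0
dx12 57.8 [ 553.5 -180.8  144.9] F [-3.7  0.5  1.9] w 36.1 g 1.6
dx14 58.0 [ 553.7 -180.8  144.6] F [-9.9 -0.1  5.3] w 35.8 g 4.9
c 58.9 [ 542.2 -180.6  145.1] F [ 0.  -0.7  0.6] w 36.4 g 0.0
up 60.0 [ 541.6 -180.5  239.3] F [-0.1  0.2 -0.1] w 35.6 g 0.0
```

View pics/g2.png

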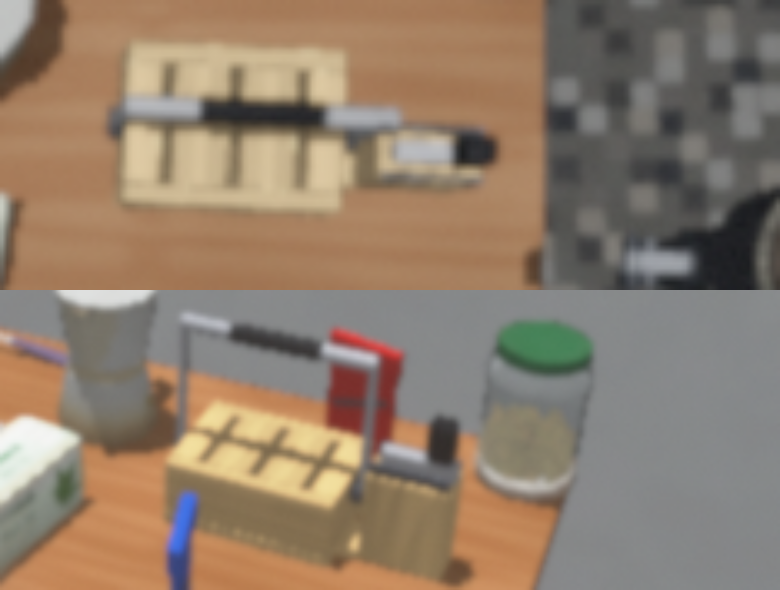

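The guard is fully up, pressed against its stop, the block is empty, and the knob is still out at (478,148). I slide the catch home.

```bash
python3 - <<'E'
from h import *
y=np.pi/2+TH
K=KN-29*YX
ctrl.move_gripper(50,30)
ctrl.goto([*map(float,K),220],Q(y));L(K,150,80);L(K,114,40,"dn")
ctrl.move_gripper(15,30);st("grip")
for d in(-10,-18,-25,-28,-30,-31,-32,-33,-34):
    s=L(K-d*YX,114,30,f"in{d}")
    if d<-27 and s["wrist_force"][1]<-9:break
ctrl.move_gripper(45);s=st("rel")
L(s["tcp_pos"][:2],230,100,"up");ctrl.goto([430.,-400.,320.],Q(TH))
t=ctrl.read_camera("top");s=ctrl.read_camera("scene")
im=np.zeros((590,780,3),np.uint8);im[:290,:]=cv2.resize(t["pixels"][150:270,200:470],(780,290));im[290:]=cv2.resize(s["pixels"][180:300,230:540],(780,300))
cv2.imwrite("pics/f.png",im)
rackshift()
E
```

```text
63.6 [ 525.  -324.1  150.5] F [ 0.8 -0.1  0.6] w 50.1 g 0.0
dn 64.6 [ 524.7 -324.1  114.3] F [ 0.3  0.1 -0.8] w 50.1 g 0.0
grip 65.0 [ 525.  -324.1  114.4] F [0.9 0.3 2.3] w 19.2 g 31.7
in-10 65.5 [ 525.2 -313.1  114.4] F [0.9 1.6 5.5] w 19.8 g 32.2
in-18 65.9 [ 525.4 -305.3  114.4] F [ 2.5 -0.2  5.5] w 19.4 g 32.4
in-25 66.3 [ 525.5 -298.   114.3] F [ 3.6 -0.   6. ] w 19.4 g 32.3
in-28 66.5 [ 525.6 -295.2  114.3] F [ 3.6 -0.4  5.8] w 19.4 g 32.3
in-30 66.8 [ 525.6 -294.   114.3] F [ 3.7 -3.2  5.6] w 19.4 g 32.3
in-31 67.0 [ 525.6 -294.   114.4] F [ 4.2 -4.9  4.3] w 19.3 g 32.1
in-32 67.3 [ 525.6 -293.9  114.4] F [ 4.6 -6.6  3.6] w 19.7 g 32.0
in-33 67.5 [ 525.5 -293.8  114.4] F [ 5.3 -9.4  3.1] w 19.2 g 31.9
rel 67.9 [ 524.3 -290.1  113.3] F [ 0.6 -0.7 -0.2] w 44.7 g 0.0
up 69.2 [ 524.  -290.   229.2] F [0.2 0.2 1.4] w 45.2 g 0.0
rack px shift ((-0.6857821189371762, -0.1616831712783906), 0.4310613254706065) absdiff 12.74251
```

View pics/f.png

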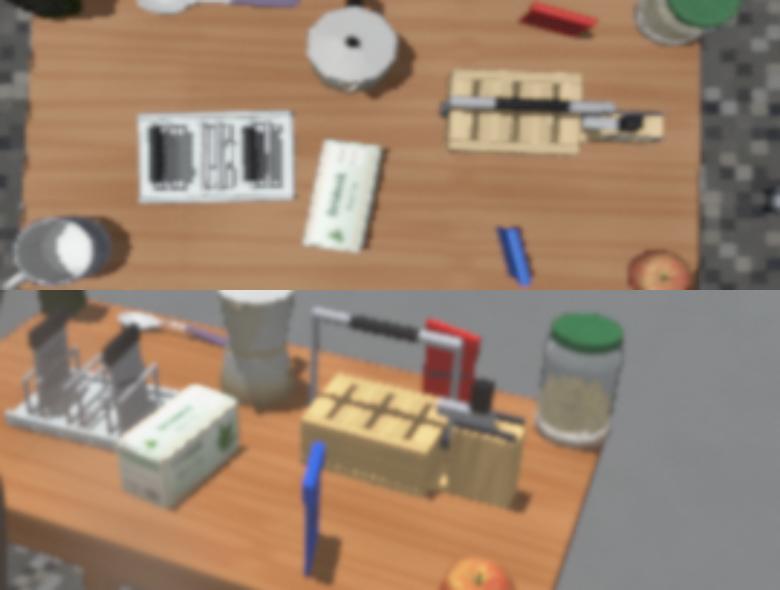

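The final view shows both plates in the rack slots, (165,152) and (260,152). The guard is up, the catch is home at (630,122), and the bystanders have not moved. I'm handing in.

```bash
python3 -c "
from cell import ctrl
print(ctrl.finish_job())"
```

```text
the job is handed in; nothing more can be done
None
```

The job is handed in (result not reported back): both blade plates present are in the rack's outer slots, leaning slightly; the guard is closed and the catch home.

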